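# Check a glued volume for dryness, then hold its spring press open

### The job

A repaired book lies in a spring press on the conservation table. Take the yellow moisture pen from its stand, touch its tip to the red dot and then to the green dot on the book's cover, and put the pen back upright in its stand. Then pull the press's spring jaw open by its black handle until the orange pointer is on the blue mark, and finish while holding it there so that a colleague can lift the book out; leave the brass weight, the jar and the small old book where they are.

Things in the scene. Friction and masses are not known exactly. Their poses are not given: they have to be found in the camera images.
- press: Wooden press bed, 15 mm thick, fixed to the table. Origin on the table; the bed reaches from -210 to +130 mm along its x and +-120 mm along its y. Its -x axis is the direction in which the jaw is pulled open, roughly to the robot's right (world -y). A fixed aluminium jaw (top 55 mm above the table) stands at x = +108 mm.
- book: Brown leather-bound book lying flat and immovable on the press bed, 140 mm along the press's x, 170 mm along its y, 45 mm thick. Origin at the centre of its underside, axes as the press; its cover is 60 mm above the table.
- jaw (a joint): How far the spring jaw is pulled open along the press's -x (m): 0 = closed on the book, at most 0.075. A spring (5 N when closed, plus 1.5 N per 10 mm) pulls it back when let go. An aluminium plate 16 x 130 mm, top 52 mm above the table, with a flat steel slide plate 60 mm wide (top 23 mm above the table) that leads to the handle.
- jaw_handle (a point): Middle of the top edge of the jaw's black handle, which moves with the jaw: an upright plate 14 mm thick (along the press's x), 70 mm wide (along its y), from 23 to 83 mm above the table, 67 mm clear of the jaw plate. Pinch it from above across its thickness; the point's axes are the press's.
- jaw_pointer (a point): Outer end of the orange pointer (6 mm wide) that sticks out sideways from the jaw, low over the bed, and moves with it; 17 mm above the table.
- mark: Blue mark, 10 mm (along the press's x) by 28 mm, stuck flat on the press bed beside the jaw on the pointer's side; origin at its centre, axes as the press. 32 to 58 mm from the pointer when the jaw is closed, along the press's -x.
- dot_red: Red paper dot, 24 mm across, flat on the book's cover (60 mm above the table). Origin at its centre.
- dot_green: Green paper dot, 24 mm across, flat on the book's cover (60 mm above the table). Origin at its centre.
- pen: Yellow moisture pen, 125 mm long, about 70 g, loose, standing upright tip down in its stand. Origin at its tip, z up along the pen: shaft 10 mm across up to z = 50 mm, collar 32 mm across from 50 to 57 mm, round handle 24 mm across from 59 to 125 mm. In the stand its collar rests on the block and its tip is 10 mm above the table.
- pen_tip (a point): The pen's tip (5 mm across), same place as the pen's origin.
- stand_hole0 (a point): Centre of the mouth of the pen's hole (19 mm across, 55 mm deep) in the top of the grey stand, a fixed block 80 x 80 x 60 mm; 60 mm above the table.
- weight: Brass weight, upright cylinder 50 mm across, 45 mm high, a bystander. Origin at the centre of its underside.
- jar: Closed glue jar, 64 mm across, 85 mm high, a bystander. Origin at the centre of its underside.
- old_book: Small old book lying flat, 100 x 140 x 32 mm, a bystander. Origin at the centre of its underside.
Mind the look-alikes: they are no part of the job. There is more than one size of the pen; the job needs the largest.

How it is judged (in metres and radians):
On the way, in this order (a step that is already met when the one before it is completed fails the run):
1. the pen's tip touches the book on the red dot (horizontal distance between pen_tip and dot_red below 0.012 m and contact force between pen and book above 0.3 N), for 0.1 s.
2. the pen's tip touches the book on the green dot (horizontal distance between pen_tip and dot_green below 0.012 m and contact force between pen and book above 0.3 N), for 0.1 s.
3. the pen is back in its stand and let go (horizontal distance between pen and stand_hole0 below 0.01 m and height (world z) of pen below 0.018 m and angle between pen's own z axis and vertical below 0.2 rad and contact force between pen and the fingers below 0.05 N), for 0.2 s.
4. the fingers hold the jaw with the pointer on the blue mark (x of jaw_pointer in the frame of mark between -0.005 and 0.005 m and contact force between jaw and the fingers above 3 N), for 0.3 s.
At the end, for the whole second after the job is handed in: The fingers hold the jaw (more than 3 N on it), at rest, with the pointer within 5 mm of the centre of the blue mark along the pull, through the last second; the pen stands let go in its stand (within 10 mm of the hole's centre, tip under 18 mm above the table, tilt under 0.2 rad) (all of step 3 and all of step 4 and velocity of joint jaw between -0.01 and 0.01 m/s); the arm keeps its last pose, push and grip.
It fails at once if the weight is moved more than 30 mm (distance of weight from where it was at the start of the episode above 0.03 m).
It fails at once if the jar is moved more than 30 mm (distance of jar from where it was at the start of the episode above 0.03 m).
It fails at once if the old book is moved more than 30 mm (distance of old_book from where it was at the start of the episode above 0.03 m).
It also fails if it takes over 67 s, if anything falls off the work surface, if the arm or the gripper's body presses on something with over 40 N, if the wrist force passes 120 N, or if a joint passes its speed limit or range.

### The arm

A 7-joint arm with a two-finger parallel gripper is mounted at the origin on the work surface. World frame = base frame: x ahead of the robot, y to its left, z up, the work surface at z = 0. Lengths are in m, angles in degrees, forces in N, time in s.
With the tool pointing down it reaches from about 0.425 to 0.875 m from the base axis. Payload 9.9 kg.
Tool frame: the origin (TCP) lies at the very end of the fingers, on their centre line; the grasp point (between the pads) lies 19 mm behind it (robot.grasp_offset is the distance from the TCP to the grasp point, in m); z points along the fingers, y is the line along which they close (so a half turn about z gives the same grasp; the last joint's range is limited). The gripper opens to 85 mm and grips with 20 to 120 N. Pads are 22 mm wide; open, the fingers measure 114 mm over their backs; the gripper's body (76 mm by 85 mm) begins 54 mm behind the grasp point. The pads swing forward as they close: fully open they stand 13 mm farther back than shut.
Start: joints at [59.313, 32.985, 1.427, 82.34, -0.859, 64.687, -3.237], TCP at [0.295, -0.607, 0.231] pointing down, gripper open.
Joint ranges: [-157.87, 157.87], [-19.46, 123.44], [-87.15, 90], [11.01, 140.99], [-62.26, 242.26], [9.8, 113.94], [-161.44, 161.44]. Speed limits (degrees/s): [127.2, 127.2, 172.46, 172.46, 180, 180, 180].

### API

Orientations are given as [roll, pitch, yaw] about the fixed x, y, z axes, in that order (R = Rz(yaw) Ry(pitch) Rx(roll)).
In Python, from cell import robot, eyes, job gives the robot as it stands.
- The arm moves only by the tool carry_out, never from a script. Its argument "moves" is one flat list of numbers, 4 for each row, row after row: the shift along the tool's x, y, z in m, then the turn about the tool's z in degrees. In form: [x, y, z, yaw, x, y, z, yaw, ...]. A call has 1 to 5 rows; each row is the pose to reach, as a shift and turn from the pose commanded when the call began, along the tool's axes at that moment; what a row does not reach only later rows make up. A row lasts 1/8 s, in which the tool goes at most 62.5 mm and 10.7 degrees, less where a joint would pass 70% of its speed; a pose out of reach is approached as far as the arm can. A call with a gripper value outside its range is refused whole. "jaw" is the finger opening in m, from 0 to 0.0854, set as the call begins (left out, the last holds). The fingers move at their own pace and stop on an object; "squeeze" is the grip in N (left out, the last holds). Time passes only in rows, so rows that repeat a pose let the fingers close. It gives the time, the measured TCP pose, the force, the opening and the grip force at its end, in the units of the state.
- robot.read_state(): the state, without advancing time (a new reading comes with each control period).
- eyes.read_camera(name): name is "scene" or "top" or "wrist"; returns a dict with "img" (384x512x3 uint8, red, green, blue), "camera_matrix" (3x3 intrinsics, pixels), "D" ([k1, k2, p1, p2, k3] as OpenCV has them; the pictures are not rectified), "extrinsics" (4x4, takes a point from world to camera coordinates); the wrist camera has in their place "T_tool_cam" (4x4, takes a point from camera to tool coordinates, whose origin is the TCP and whose axes are the flange's). Camera axes: x right, y down, z forward; pixel columns grow to the right and rows downward; lengths in m; the calibration is good to about 2 mm. A picture is of the moment at which its call begins: read the wrist's pose just before it. There is no depth.
- job.finish_job(): hands the job in; it is judged then, once.
Trained networks look in the newest picture that a camera, given by its name, has taken for a name from the list of things; names that differ only in an ending like _2 or _b are one class to them, and where a whole thing is asked for, a point or a joint stands for the part that bears it (a point fixed in the world has none). Each returns a list of dicts, best first, with "confidence" (0 to 1); they miss things now and then, are a little off and sometimes report something else, mostly with a low value. They report only what shows in the picture. A call takes as long as a camera call. They do not tell look-alikes from the thing itself.
- eyes.boxes_of(label, camera): "centre" ([column, row] in pixels, amid what is visible of it).
- eyes.mark_of(label, camera): "centre" ([column, row] in pixels: a listed point, or the origin of a listed thing).
The state is a dict: "time": time; "joints": joint angles; "qvel": joint speeds; "joint_efforts": joint torques, N m; "tool_pos": TCP position; "ee_rot": TCP orientation; "contact_force": force on the tool from outside, world axes, zero at the start; "moment": the same for the moment, N m; "grip_width": finger opening in m; "finger_force": force on a finger pad.
Only numpy, scipy, OpenCV 4.12 (cv2) and the standard library are available. Lean on these libraries where they do the work, as an engineer would, in place of code of your own. Each camera call takes 0.05 s, during which the arm holds its last target. There are 200 camera calls.

## Working session

There is one attempt and no reset: what is moved stays moved. The work goes in short steps, Python scripts to look and compute and a tool call to move; the robot and the scene stay as the last step left them, time stands still between calls to the robot, and variables do not carry over. Pictures are saved under pics/ and viewed, at most 13 in all, crops included, and the job is handed in when it is done.

Besides the shell and the picture viewer there is one more tool, called after "Call:" as name(argument=value, ...) on one line, values as JSON. carry_out: Moves the arm, as the interface text tells. Its arguments: {"type":"object","properties":{"moves":{"type":"array","items":{"type":"number"}},"jaw":{"type":"number"},"squeeze":{"type":"number"}},"required":["moves"]}

```bash
mkdir -p pics
cat > h.py <<'E'
import numpy as np, cv2
from scipy.spatial.transform import Rotation as R
from cell import robot, eyes, job
def view(cam):
    s=robot.read_state(); d=eyes.read_camera(cam)
    if cam=='wrist':
        T=np.eye(4);T[:3,:3]=R.from_euler('xyz',s['ee_rot'],degrees=True).as_matrix();T[:3,3]=s['tool_pos']
        d['extrinsics']=np.linalg.inv(T@np.array(d['T_tool_cam']))
    return d
def ray(d,px):
    p=cv2.undistortPoints(np.array([[px]],float),np.array(d['camera_matrix'],float),np.array(d['D'],float))[0,0]
    E=np.array(d['extrinsics']);c=-E[:3,:3].T@E[:3,3];v=E[:3,:3].T@np.array([p[0],p[1],1]);return c,v/np.linalg.norm(v)
def atz(d,px,z):
    c,v=ray(d,px);return c+v*(z-c[2])/v[2]
def tri(a,b):
    A=np.zeros((3,3));y=np.zeros(3)
    for c,v in (a,b):
        P=np.eye(3)-np.outer(v,v);A+=P;y+=P@c
    return np.linalg.solve(A,y)
def proj(d,X):
    E=np.array(d['extrinsics']);return cv2.projectPoints(np.array([X],float),cv2.Rodrigues(E[:3,:3])[0],E[:3,3],np.array(d['camera_matrix'],float),np.array(d['D'],float))[0][0,0]
def save(d,n): cv2.imwrite('pics/'+n,d['img'][:,:,::-1])
E
python3 - <<'E'
from h import *
np.set_printoptions(precision=3,suppress=True)
print(robot.read_state())
Z=dict(pen=.01,stand_hole0=.06,dot_red=.06,dot_green=.06,mark=.015,jaw_pointer=.017,jaw_handle=.083,press=0,book=.015,weight=0,jar=0,old_book=0)
ims=[]
for c in('scene','top'):
    d=view(c);ims.append(d['img'])
    for l,z in Z.items():
        for r in eyes.mark_of(l,c)[:4]: print(c,l,round(r['confidence'],2),np.array(r['centre']),atz(d,r['centre'],z))
    save(d,c+'.png')
print([robot.read_state()['time']])
E
```

```text
{'time': 0.0, 'joints': array([59.313, 33.034,  1.424, 82.386, -0.859, 64.687, -3.236]), 'qvel': array([-0.065, -0.013, -0.012,  0.071, -0.006,  0.021,  0.038]), 'joint_efforts': array([ -0.   , -76.575,   2.25 , -28.596,   0.015,   0.013,   0.   ]), 'tool_pos': array([ 0.294, -0.607,  0.23 ]), 'ee_rot': array([-179.904,    0.005,   25.889]), 'contact_force': array([ 0.27 ,  1.041, -0.312]), 'moment': array([0.005, 0.048, 0.029]), 'finger_force': 0.0, 'grip_width': 0.0854289472178866}
scene pen 0.63 [133.8 216.7] [ 0.483 -0.34   0.01 ]
scene stand_hole0 0.82 [131.4 208.2] [ 0.483 -0.335  0.06 ]
scene dot_red 0.53 [230.5 184.3] [ 0.517 -0.009  0.06 ]
scene dot_red 0.49 [266.7 167.1] [0.497 0.132 0.06 ]
scene dot_red 0.38 [361.5 178.3] [0.663 0.411 0.06 ]
scene dot_green 0.55 [287.  190.5] [0.611 0.153 0.06 ]
scene mark 0.45 [251.6 220. ] [0.645 0.013 0.015]
scene jaw_pointer 0.89 [265.4 219.1] [0.66  0.055 0.017]
scene jaw_handle 0.71 [231.8 187.9] [ 0.547 -0.016  0.083]
scene press 0.59 [267.6 193.5] [0.562 0.109 0.   ]
scene book 0.94 [278.3 186.4] [0.558 0.151 0.015]
scene book 0.5
[... 368 characters left out ...]
] [ 0.414 -0.421  0.01 ]
top stand_hole0 0.69 [377.4 237.8] [ 0.472 -0.343  0.06 ]
top stand_hole0 0.44 [204.5 228.5] [0.498 0.135 0.06 ]
top dot_red 0.54 [205. 232.] [0.488 0.134 0.06 ]
top dot_red 0.21 [110.5 230.1] [0.493 0.39  0.06 ]
top mark 0.59 [252.5 179.1] [0.643 0.002 0.015]
top jaw_pointer 0.71 [231.7 176.9] [0.649 0.062 0.017]
top jaw_handle 0.71 [260.8 207.4] [ 0.554 -0.018  0.083]
top press 0.6 [217.5 211.5] [0.55  0.103 0.   ]
top press 0.25 [109.3 229.2] [0.498 0.414 0.   ]
top book 0.97 [204.4 213.2] [0.544 0.14  0.015]
top weight 0.74 [352.6 159. ] [ 0.709 -0.301  0.   ]
top jar 0.59 [110.6 228.2] [0.501 0.41  0.   ]
top old_book 0.81 [ 99.8 185. ] [0.627 0.448 0.   ]
[1.3]
```

View pics/scene.png

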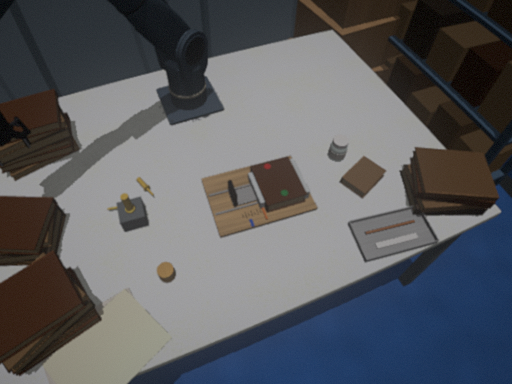

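View pics/top.png

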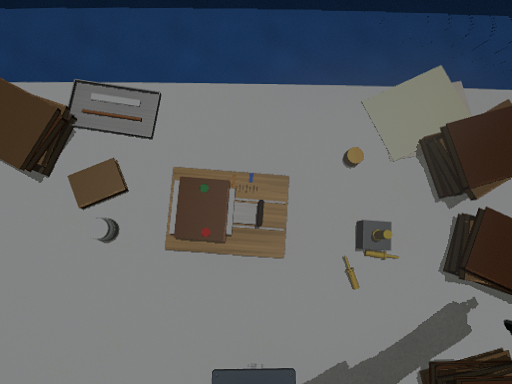

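Pen candidates: in the stand top(380,236)/scene(127,200); lying at top(350,272)/scene(146,187); lying at top(381,255)/scene(113,209). The description (standing in the stand, the largest) points to the first; checking with a close composite crop.

Run:
```python
import cv2,numpy as np
t=cv2.imread('pics/top.png');s=cv2.imread('pics/scene.png')
f=lambda i,x,y,w,h:cv2.resize(i[y:y+h,x:x+w],(400,300),interpolation=cv2.INTER_CUBIC)
cv2.imwrite('pics/c1.png',np.vstack([np.hstack([f(t,330,215,80,60),f(s,95,170,80,60)]),np.hstack([f(t,215,165,80,60),f(s,200,165,120,90)])]))
```

```text
(no output)
```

View pics/c1.png

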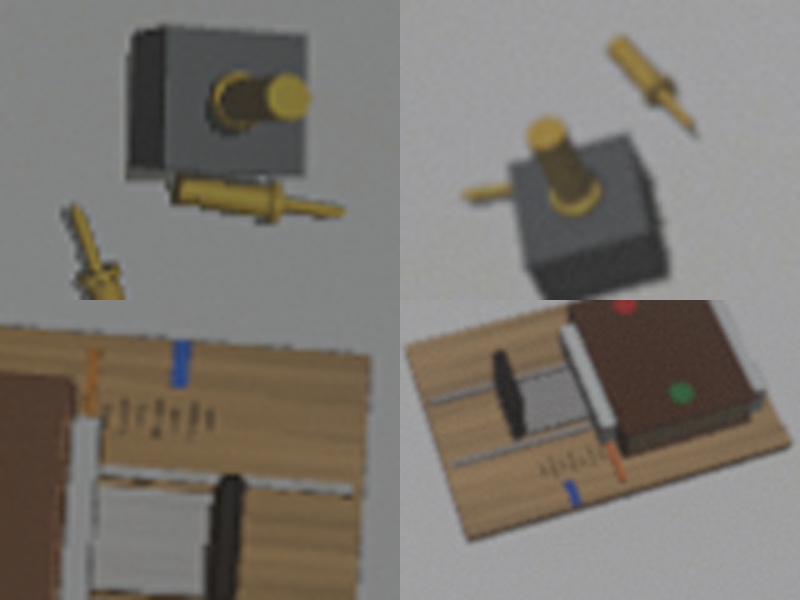

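The crop shows the upright pen in the stand (collar at top(378,235), handle end top(388,235)) is the largest; the two lying ones are smaller. Pointer at top(233.5,177), blue mark at top(251,178).

Run:
```python
from h import *
np.set_printoptions(precision=4,suppress=True)
t=view('top');s=view('scene')
def blob(d,col,box):
    x,y,w,h=box;c=cv2.cvtColor(d['img'][y:y+h,x:x+w],cv2.COLOR_RGB2HSV)
    lo={'r':(0,120,60),'g':(45,80,40),'b':(105,120,60)}[col];hi={'r':(6,255,255),'g':(85,255,255),'b':(130,255,255)}[col]
    m=cv2.inRange(c,lo,hi)
    if col=='r': m|=cv2.inRange(c,(174,120,60),(180,255,255))
    ys,xs=np.nonzero(m);return np.array([xs.mean()+x,ys.mean()+y]),len(xs)
for n,c,bt,bs,z in(('red','r',(195,222,24,20),(255,155,25,22),.06),('green','g',(192,178,24,20),(272,182,25,22),.06),('mark','b',(240,168,24,18),(240,212,24,20),.015)):
    a,na=blob(t,c,bt);b,nb=blob(s,c,bs)
    print(n,a,na,b,nb,atz(t,a,z),atz(s,b,z),tri(ray(t,a),ray(s,b)))
for n,a,b,z in(('collar',(377.6,234.6),(129.8,208),.066),('top',(388,234.4),(124.4,196.6),.135),):
    print(n,atz(t,a,z),atz(s,b,z),tri(ray(t,a),ray(s,b)))
# bed corners
for z,ps in((.015,[(174,167),(290,176),(285,258),(165,250)]),):
    print([atz(t,p,z)[:2] for p in ps])
print(atz(t,(215+230/5,165+487/5),.083))
```

```text
red [205.2973 231.9054] 74 [266.8333 165.75  ] 36 [0.4887 0.1328 0.06  ] [0.4915 0.1347 0.06  ] [0.4893 0.1343 0.0575]
green [203.7667 187.7667] 60 [283.9394 192.3333] 33 [0.6105 0.1388 0.06  ] [0.6135 0.1406 0.06  ] [0.6114 0.1404 0.0571]
mark [250.7143 176.7143] 21 [251.375 222.125] 8 [0.6505 0.0069 0.015 ] [0.6521 0.0091 0.015 ] [0.6511 0.0081 0.014 ]
collar [ 0.4804 -0.3422  0.066 ] [ 0.4845 -0.339   0.066 ] [ 0.4812 -0.3412  0.063 ]
top [ 0.479  -0.3436  0.135 ] [ 0.4874 -0.3382  0.135 ] [ 0.4804 -0.3423  0.1287]
[array([0.6781, 0.2303]), array([ 0.6532, -0.1083]), array([ 0.4163, -0.0902]), array([0.4393, 0.2493])]
[ 0.4074 -0.0175  0.083 ]
```

Call:
carry_out(moves=[0.055, -0.03, -0.01, 6, 0.11, -0.06, -0.02, 12, 0.165, -0.09, -0.02, 18, 0.22, -0.12, -0.02, 24, 0.27, -0.15, -0.02, 30], jaw=0.0854, squeeze=40)

```text
time: 2.02
tool_pos: [0.4733, -0.3526, 0.2515]
ee_rot: [180.0, -0.0, -4.3]
contact_force: [0.5, -0.0, 0.7]
grip_width: 0.0853
finger_force: 0.0
```

Run:
```python
from h import *
np.set_printoptions(precision=4,suppress=True)
d=view('wrist');s=robot.read_state();print(s['time'],s['tool_pos'],s['ee_rot'],s['joints'])
for l,z in dict(pen=.01,stand_hole0=.06).items():
    for r in eyes.mark_of(l,'wrist'): print(l,r,atz(d,r['centre'],z))
print(proj(d,(.481,-.342,.135)),proj(d,(.481,-.342,.067)))
save(d,'w1.png')
```

```text
2.075 [ 0.4796 -0.3432  0.2512] [-179.6671   -0.1851   -4.0354] [ 26.63    24.8208   7.0023  94.2604  -3.7852  61.134  -59.2144]
pen {'centre': [248.3, 142.4], 'confidence': 0.91} [ 0.4867 -0.3447  0.01  ]
pen {'centre': [187.2, 195.7], 'confidence': 0.88} [ 0.4221 -0.2583  0.01  ]
pen {'centre': [310.0, 189.2], 'confidence': 0.63} [ 0.419  -0.4203  0.01  ]
stand_hole0 {'centre': [242.7, 154.4], 'confidence': 0.85} [ 0.4832 -0.3392  0.06  ]
[242.8563 175.6573] [245.1925 157.6008]
```

View pics/w1.png

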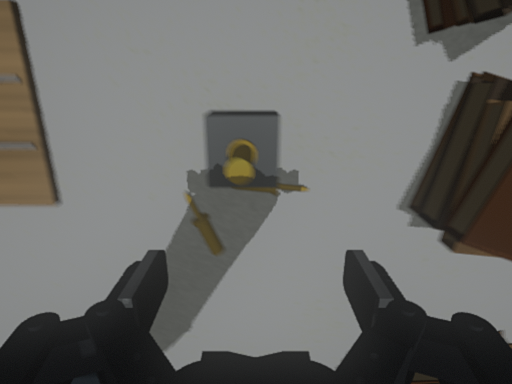

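The pen stands amid the stand: collar about (241,151), handle top about (239,170); the two small pens lie at (205,225) and (285,187).

Run:
```python
from h import *
np.set_printoptions(precision=4,suppress=True)
d=view('wrist');s=robot.read_state();print(s['time'],s['tool_pos'],s['ee_rot'])
c=d['img'].astype(np.uint8)[120:200,200:280]
g=cv2.cvtColor(c,cv2.COLOR_RGB2HSV)
m=cv2.inRange(g,(18,130,130),(35,255,255))
n,l,st,ce=cv2.connectedComponentsWithStats(m)
for i in range(1,n):
    if st[i,4]>20: print(st[i]+np.array([200,120,0,0,0]),ce[i]+[200,120])
print(atz(d,(239,170),.135),atz(d,(241,152),.067))
for l in('stand_hole0','pen'): print([(r['centre'],atz(d,r['centre'],.06)) for r in eyes.mark_of(l,'wrist')[:1]])
cv2.imwrite('pics/c2.png',cv2.resize(c[:,:,::-1],(480,480),interpolation=cv2.INTER_CUBIC))
```

```text
2.225 [ 0.4731 -0.3531  0.2514] [179.9948  -0.0093  -3.8841]
[236 144  24   9  48] [248.0833 146.3958]
[233 163  25  15 259] [245.8378 169.8842]
[ 0.488  -0.3366  0.135 ] [ 0.4891 -0.3354  0.067 ]
[([244.0, 156.4], array([ 0.4824, -0.3379,  0.06  ]))]
[([309.4, 193.0], array([ 0.4349, -0.4094,  0.06  ]))]
```

View pics/c2.png

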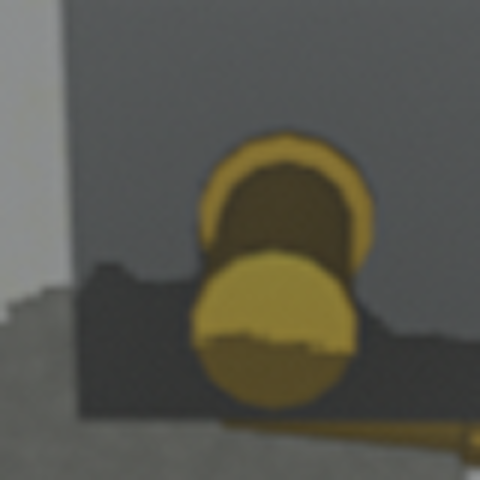

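Run:
```python
from h import *
np.set_printoptions(precision=4,suppress=True)
d=view('wrist');s=robot.read_state();print(s['time'],s['tool_pos'],s['ee_rot'])
print(atz(d,(245.8,174.8),.135),atz(d,(247.9,156.3),.067))
t=view('top')
print(tri(ray(d,(245.8,174.8)),ray(t,(388,234.4))),tri(ray(d,(247.9,156.3)),ray(t,(377.6,234.6))))
```

```text
2.375 [ 0.4711 -0.356   0.2514] [179.9563   0.0191  -4.2208]
[ 0.4795 -0.3477  0.135 ] [ 0.48   -0.3481  0.067 ]
[ 0.4784 -0.3468  0.1286] [ 0.4792 -0.3468  0.0566]
```

Call:
carry_out(moves=[0.007, -0.009, 0, 0, 0.007, -0.009, 0.05, 0, 0.007, -0.009, 0.1, 0, 0.007, -0.009, 0.1, 0])

```text
time: 2.92
tool_pos: [0.478, -0.3445, 0.1484]
ee_rot: [-179.8, 0.3, -4.1]
contact_force: [0.4, 0.6, -0.3]
grip_width: 0.0856
finger_force: 0.0
```

Run:
```python
from h import *
np.set_printoptions(precision=4,suppress=True)
for i in range(3):
    d=view('wrist');s=robot.read_state();print(s['time'],s['tool_pos'],s['ee_rot'])
save(d,'w2.png')
c=d['img'][180:380,130:380]
cv2.imwrite('pics/c3.png',cv2.resize(c[:,:,::-1],(500,400)))
```

```text
2.975 [ 0.4793 -0.3457  0.1508] [-179.9224    0.1329   -4.1341]
3.025 [ 0.4803 -0.3464  0.1524] [179.9879  -0.0313  -4.1402]
3.075 [ 0.4807 -0.3467  0.1532] [179.9401  -0.1217  -4.1356]
```

View pics/w2.png

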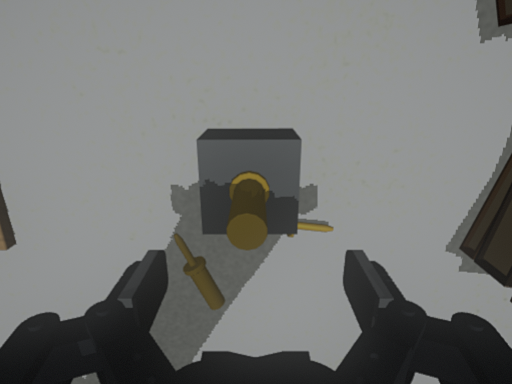

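The open fingers straddle the pen: handle top at (247,231), collar at (249,189).

Run:
```python
from h import *
np.set_printoptions(precision=4,suppress=True)
d=view('wrist');s=robot.read_state();print(s['time'],s['tool_pos'],s['ee_rot'])
print(atz(d,(247,231),.135),atz(d,(249.5,189),.067))
```

```text
3.125 [ 0.4809 -0.3468  0.1535] [179.914   -0.1702  -4.1339]
[ 0.484  -0.3418  0.135 ] [ 0.4862 -0.3423  0.067 ]
```

Call:
carry_out(moves=[0.001, 0, 0.035, 0, 0.001, 0, 0.066, 0, 0.001, 0, 0.066, 0])

```text
time: 3.5
tool_pos: [0.4806, -0.3458, 0.0853]
ee_rot: [-180.0, 0.1, -4.1]
contact_force: [-0.6, -0.5, 0.1]
grip_width: 0.0855
finger_force: 0.0
```

Call:
carry_out(moves=[0, 0, 0, 0, 0, 0, 0, 0, 0, 0, 0, 0, 0, 0, 0, 0, 0, 0, 0, 0], jaw=0, squeeze=30)

```text
time: 4.12
tool_pos: [0.4812, -0.346, 0.086]
ee_rot: [180.0, -0.1, -4.1]
contact_force: [-0.9, 2.0, 6.1]
grip_width: 0.0224
finger_force: 31.5
```

Call:
carry_out(moves=[0, 0, -0.04, 0, 0, 0, -0.08, 0, 0, 0, -0.12, 0, 0, 0, -0.12, 0, 0, 0, -0.12, 0])

```text
time: 4.75
tool_pos: [0.4804, -0.3458, 0.2048]
ee_rot: [-180.0, 0.0, -4.1]
contact_force: [-0.6, 0.2, -1.3]
grip_width: 0.0226
finger_force: 31.1
```

Run:
```python
from h import *
np.set_printoptions(precision=4,suppress=True)
d0=None
for i in range(3): d=view('wrist')
s=robot.read_state();print(s['time'],s['tool_pos'],s['ee_rot'],s['contact_force'],s['grip_width'])
T=np.array(d['T_tool_cam'])
print(proj(d,np.array(s['tool_pos'])+[.003,0,-.076]))
for l in('pen_tip','stand_hole0'): 
    for r in eyes.mark_of(l,'wrist')[:3]: print(l,r,atz(d,r['centre'],s['tool_pos'][2]-.076 if l=='pen_tip' else .06))
t=view('top');
for r in eyes.mark_of('pen_tip','top')[:3]: print(r,atz(t,r['centre'],s['tool_pos'][2]-.076))
t=view('scene')
for r in eyes.mark_of('pen_tip','scene')[:3]: print(r,atz(t,r['centre'],s['tool_pos'][2]-.076))
cc=np.hstack([cv2.resize(d['img'],(400,300)),cv2.resize(t['img'][150:240,80:200],(400,300))]);cv2.imwrite('pics/c4.png',cc[:,:,::-1])
```

```text
4.9 [ 0.4802 -0.3456  0.204 ] [-179.9399    0.1174   -4.1125] [-0.3948 -0.0031 -1.1078] 0.02283345322787276
[255.6217 195.6467]
pen_tip {'centre': [324.9, 208.2], 'confidence': 0.78} [ 0.4692 -0.3977  0.128 ]
pen_tip {'centre': [186.1, 215.9], 'confidence': 0.77} [ 0.4704 -0.291   0.128 ]
pen_tip {'centre': [256.9, 196.5], 'confidence': 0.68} [ 0.4824 -0.3466  0.128 ]
stand_hole0 {'centre': [251.1, 171.1], 'confidence': 0.72} [ 0.4832 -0.3413  0.06  ]
{'centre': [400.9, 256.8], 'confidence': 0.75} [ 0.4213 -0.3778  0.128 ]
{'centre': [347.4, 256.9], 'confidence': 0.48} [ 0.4221 -0.2369  0.128 ]
{'centre': [125.9, 196.4], 'confidence': 0.66} [ 0.4831 -0.3346  0.128 ]
{'centre': [150.4, 196.9], 'confidence': 0.48} [ 0.5136 -0.2655  0.128 ]
```

View pics/c4.png

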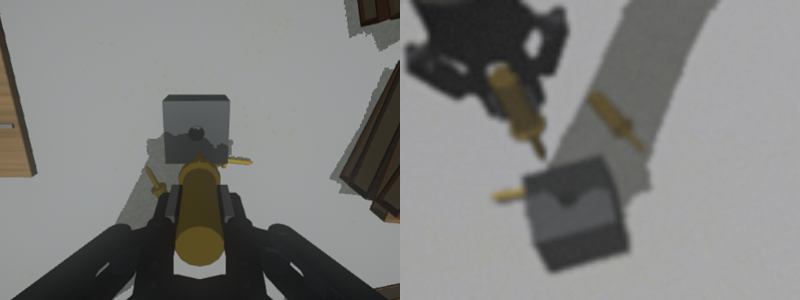

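Call:
carry_out(moves=[-0.002, -0.04, 0, 0, -0.005, -0.09, 0, 0, -0.0075, -0.14, 0, 0, -0.01, -0.19, 0, 0, -0.013, -0.24, 0, 0])

```text
time: 5.82
tool_pos: [0.485, -0.1042, 0.2054]
ee_rot: [-180.0, -0.0, -4.1]
contact_force: [0.8, 0.5, -0.7]
grip_width: 0.0228
finger_force: 31.1
```

Call:
carry_out(moves=[-0.003, -0.05, 0, 0, -0.005, -0.1, 0, 0, -0.008, -0.15, 0, 0, -0.011, -0.2, 0, 0, -0.0125, -0.239, 0, 0])

```text
time: 6.45
tool_pos: [0.4895, 0.1359, 0.2054]
ee_rot: [-180.0, -0.0, -4.0]
contact_force: [0.3, 0.0, -1.5]
grip_width: 0.0224
finger_force: 31.1
```

Call:
carry_out(moves=[0, 0, 0, 0, 0, 0, 0, 0, 0, 0, 0, 0])

```text
time: 6.82
tool_pos: [0.4898, 0.1322, 0.2053]
ee_rot: [180.0, -0.0, -4.2]
contact_force: [-0.5, -0.1, -0.1]
grip_width: 0.0226
finger_force: 31.1
```

```bash
cat > look.py <<'E'
from h import *
import sys
np.set_printoptions(precision=4,suppress=True)
d=view('wrist');s=robot.read_state();print(s['time'],s['tool_pos'],s['ee_rot'],s['grip_width'])
z=s['tool_pos'][2]-.076
for l in('pen_tip','dot_red','dot_green'):
    for r in eyes.mark_of(l,'wrist')[:3]: print(l,r['confidence'],r['centre'],atz(d,r['centre'],z if l=='pen_tip' else .06))
h=cv2.cvtColor(d['img'],cv2.COLOR_RGB2HSV)
for n,m in(('r',cv2.inRange(h,(0,120,50),(6,255,255))|cv2.inRange(h,(174,120,50),(180,255,255))),('g',cv2.inRange(h,(45,80,30),(85,255,255)))):
    k,l,st,ce=cv2.connectedComponentsWithStats(m)
    for i in range(1,k):
        if st[i,4]>30: print(n,st[i],ce[i],atz(d,ce[i],.06),atz(d,st[i,:2]+st[i,2:4]/2,.06))
save(d,sys.argv[1])
E
python3 look.py w5.png
```

```text
6.875 [0.4898 0.1323 0.2054] [179.9817  -0.0023  -4.2265] 0.02212496376818104
pen_tip 0.58 [255.0, 195.9] [0.4928 0.1325 0.1294]
dot_red 0.6 [253.9, 172.4] [0.4913 0.1336 0.06  ]
dot_green 0.65 [237.8, 35.1] [0.6119 0.1381 0.06  ]
r [242 160  26  25 504] [254.2024 171.8413] [0.4918 0.1333 0.06  ] [0.4911 0.1326 0.06  ]
g [222  17  29  32 731] [236.0534  32.4295] [0.614  0.1394 0.06  ] [0.6135 0.139  0.06  ]
```

Call:
carry_out(moves=[0, 0, 0.03, 0, 0, 0, 0.06, 0, 0, 0, 0.065, 0, 0, 0, 0.067, 0, 0, 0, 0.067, 0])

```text
time: 7.65
tool_pos: [0.4903, 0.1336, 0.1392]
ee_rot: [-180.0, -0.1, -4.1]
contact_force: [-0.2, -0.7, -0.1]
grip_width: 0.0224
finger_force: 31.1
```

Call:
carry_out(moves=[0, 0, 0.001, 0, 0, 0, 0.002, 0, 0, 0, 0.002, 0])

```text
time: 8.02
tool_pos: [0.4897, 0.1336, 0.1364]
ee_rot: [-180.0, -0.0, -4.1]
contact_force: [0.3, -0.6, -0.8]
grip_width: 0.0228
finger_force: 31.1
```

Call:
carry_out(moves=[0, 0, 0.0015, 0, 0, 0, 0.002, 0, 0, 0, 0.002, 0])

```text
time: 8.4
tool_pos: [0.4903, 0.1337, 0.1352]
ee_rot: [-180.0, -0.1, -4.1]
contact_force: [-1.5, -0.3, 11.7]
grip_width: 0.0228
finger_force: 32.3
```

Call:
carry_out(moves=[0, 0, 0, 0, 0, 0, -0.03, 0, 0.04, -0.005, -0.04, 0, 0.08, -0.01, -0.04, 0, 0.121, -0.015, -0.04, 0])

```text
time: 9.02
tool_pos: [0.6126, 0.14, 0.1745]
ee_rot: [-180.0, -0.0, -4.1]
contact_force: [0.2, 0.2, -0.6]
grip_width: 0.0227
finger_force: 31.1
```

Call:
carry_out(moves=[0, 0, 0, 0, 0, 0, 0, 0])

```text
time: 9.28
tool_pos: [0.6107, 0.1397, 0.1737]
ee_rot: [180.0, 0.1, -4.1]
contact_force: [-0.8, 0.3, -1.1]
grip_width: 0.0227
finger_force: 31.1
```

```bash
python3 look.py w6.png
```

```text
9.325 [0.6105 0.1398 0.174 ] [179.9862   0.0702  -4.1002] 0.022051302692369455
pen_tip 0.79 [253.3, 194.9] [0.6146 0.1412 0.098 ]
dot_red 0.62 [252.3, 198.6] [0.5971 0.1436 0.06  ]
dot_green 0.86 [258.8, 180.1] [0.6139 0.1367 0.06  ]
g [242 168  28  26 575] [255.7409 180.687 ] [0.6135 0.1394 0.06  ] [0.6132 0.1392 0.06  ]
```

Call:
carry_out(moves=[0, 0.001, 0.02, 0, 0, 0.001, 0.035, 0, 0, 0.001, 0.039, 0, 0, 0.001, 0.04, 0, 0, 0.001, 0.04, 0])

```text
time: 10.1
tool_pos: [0.6112, 0.1388, 0.1354]
ee_rot: [-180.0, -0.0, -4.1]
contact_force: [-3.8, -1.8, 9.5]
grip_width: 0.0226
finger_force: 32.1
```

Call:
carry_out(moves=[0, 0, 0, 0, 0, 0, 0, 0])

```text
time: 10.35
tool_pos: [0.6112, 0.1388, 0.1354]
ee_rot: [-180.0, -0.0, -4.1]
contact_force: [-2.9, -0.1, 8.6]
grip_width: 0.0225
finger_force: 32.1
```

Call:
carry_out(moves=[0, 0, -0.04, 0, 0, 0.01, -0.075, 0, -0.02, 0.065, -0.075, 0, -0.03, 0.12, -0.075, 0, -0.04, 0.175, -0.075, 0])

```text
time: 10.98
tool_pos: [0.5583, -0.0343, 0.2098]
ee_rot: [-180.0, -0.0, -4.1]
contact_force: [1.5, -1.0, -0.9]
grip_width: 0.0225
finger_force: 31.0
```

Call:
carry_out(moves=[-0.01, 0.055, 0, 0, -0.02, 0.11, 0, 0, -0.03, 0.165, 0, 0, -0.04, 0.22, 0, 0, -0.05, 0.275, 0, 0])

```text
time: 11.6
tool_pos: [0.4888, -0.3051, 0.2097]
ee_rot: [180.0, -0.0, -4.1]
contact_force: [1.5, 0.4, -2.0]
grip_width: 0.0229
finger_force: 31.0
```

Call:
carry_out(moves=[-0.0055, 0.04, 0, 0, -0.0055, 0.04, 0, 0, -0.0055, 0.04, 0, 0, -0.0055, 0.04, 0, 0, -0.0055, 0.04, 0, 0])

```text
time: 12.22
tool_pos: [0.4815, -0.342, 0.2094]
ee_rot: [-180.0, -0.0, -4.0]
contact_force: [0.4, -0.0, -0.8]
grip_width: 0.0226
finger_force: 31.0
```

Run:
```python
from h import *
np.set_printoptions(precision=4,suppress=True)
for i in range(2):
    d=view('wrist');s=robot.read_state();print(s['time'],s['tool_pos'],s['ee_rot'])
    z=s['tool_pos'][2]-.076
    for l in('pen_tip','stand_hole0'):
        for r in eyes.mark_of(l,'wrist')[:3]: print(l,r['confidence'],r['centre'],atz(d,r['centre'],z if l=='pen_tip' else .06))
c=d['img'][120:220,180:330];cv2.imwrite('pics/c6.png',cv2.resize(c[:,:,::-1],(750,500),interpolation=cv2.INTER_CUBIC))
```

```text
12.275 [ 0.4814 -0.3422  0.2094] [-179.9928   -0.0075   -4.0308]
pen_tip 0.93 [252.5, 196.7] [ 0.484  -0.3397  0.1334]
pen_tip 0.56 [193.3, 212.5] [ 0.4743 -0.2934  0.1334]
stand_hole0 0.87 [252.2, 173.7] [ 0.4807 -0.3386  0.06  ]
12.425 [ 0.4811 -0.3427  0.2093] [-179.9955   -0.0013   -4.0813]
pen_tip 0.88 [188.9, 212.8] [ 0.474  -0.2906  0.1333]
pen_tip 0.8 [254.4, 197.0] [ 0.4834 -0.3417  0.1333]
pen_tip 0.71 [324.5, 209.1] [ 0.4697 -0.3945  0.1333]
stand_hole0 0.75 [252.5, 170.1] [ 0.484  -0.3397  0.06  ]
```

View pics/c6.png

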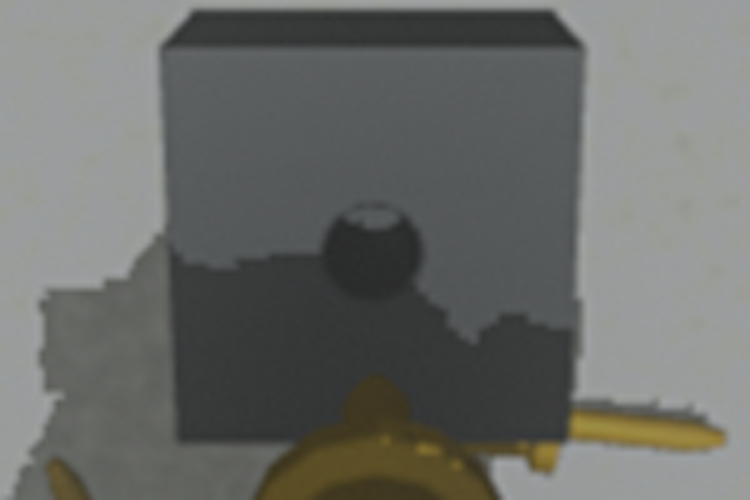

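Hole mouth at (254,170), tip at (256,197): aligned within 2 mm once projected; inserting.

Call:
carry_out(moves=[0, -0.001, 0.04, 0, 0, -0.001, 0.07, 0, 0, -0.001, 0.08, 0, 0, -0.001, 0.09, 0, 0, -0.001, 0.09, 0])

```text
time: 13.15
tool_pos: [0.4812, -0.3422, 0.1194]
ee_rot: [180.0, -0.0, -4.1]
contact_force: [-0.1, -0.4, -0.3]
grip_width: 0.0226
finger_force: 31.0
```

Call:
carry_out(moves=[0, 0, 0.015, 0, 0, 0, 0.03, 0, 0, 0, 0.034, 0, 0, 0, 0.034, 0])

```text
time: 13.65
tool_pos: [0.4808, -0.3418, 0.0859]
ee_rot: [-180.0, 0.0, -4.1]
contact_force: [-3.9, 3.3, 14.1]
grip_width: 0.023
finger_force: 32.4
```

Call:
carry_out(moves=[0, 0, -0.001, 0, 0, 0, -0.001, 0, 0, 0, -0.001, 0, 0, 0, -0.001, 0, 0, 0, -0.001, 0], jaw=0.0854)

```text
time: 14.28
tool_pos: [0.481, -0.342, 0.0862]
ee_rot: [-180.0, 0.0, -4.1]
contact_force: [-0.2, -0.2, 0.5]
grip_width: 0.0854
finger_force: 0.0
```

Call:
carry_out(moves=[0, 0, -0.03, 0, 0, 0, -0.08, 0, 0, 0, -0.12, 0, 0, 0, -0.12, 0, 0, 0, -0.12, 0])

```text
time: 14.9
tool_pos: [0.4807, -0.3418, 0.2058]
ee_rot: [-180.0, 0.0, -4.1]
contact_force: [-1.2, 0.8, -0.2]
grip_width: 0.0857
finger_force: 0.0
```

Run:
```python
from h import *
np.set_printoptions(precision=4,suppress=True)
d=view('wrist');s=robot.read_state();print(s['time'],s['tool_pos'],s['ee_rot'])
a=cv2.resize(d['img'][120:220,180:330],(600,400),interpolation=cv2.INTER_CUBIC)
for l in ('pen','stand_hole0'):print([ (r['centre'],atz(d,r['centre'],.01 if l=='pen' else .06)) for r in eyes.mark_of(l,'wrist')[:3]])
cv2.imwrite('pics/c7.png',a[:,:,::-1])
```

```text
14.95 [ 0.4805 -0.3416  0.2052] [-179.9504    0.0867   -4.105 ]
[([322.4, 210.3], array([ 0.4153, -0.4164,  0.01  ])), ([257.5, 157.8], array([ 0.4843, -0.3442,  0.01  ])), ([189.3, 209.9], array([ 0.4271, -0.2593,  0.01  ]))]
[([253.4, 171.6], array([ 0.4829, -0.3397,  0.06  ]))]
```

View pics/c7.png

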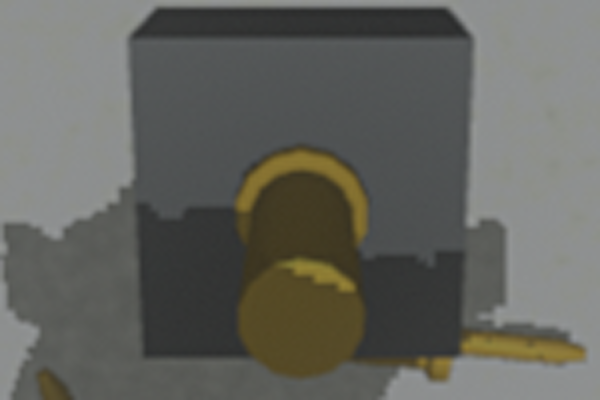

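The pen stands upright in its hole, collar seated on the block. Now the press handle.

Call:
carry_out(moves=[0.006, -0.05, 0, 0, 0.013, -0.11, 0, 0, 0.02, -0.17, 0, 0, 0.027, -0.23, 0, 0, 0.034, -0.285, 0, 0], jaw=0.06)

```text
time: 15.68
tool_pos: [0.5352, -0.058, 0.2055]
ee_rot: [-180.0, 0.1, -4.1]
contact_force: [1.3, -0.1, 0.1]
grip_width: 0.0597
finger_force: 0.0
```

Call:
carry_out(moves=[-0.02, -0.045, -0.02, 0, -0.02, -0.045, -0.02, 0, -0.02, -0.045, -0.02, 0, -0.02, -0.045, -0.02, 0])

```text
time: 16.18
tool_pos: [0.5186, -0.0155, 0.2257]
ee_rot: [180.0, 0.1, -4.2]
contact_force: [-0.1, -0.4, 0.2]
grip_width: 0.06
finger_force: 0.0
```

Run:
```python
from h import *
np.set_printoptions(precision=4,suppress=True)
d=view('wrist');d=view('wrist');s=robot.read_state();print(s['time'],s['tool_pos'],s['ee_rot'])
for l,z in dict(jaw_handle=.083,jaw_pointer=.017,mark=.015).items():print(l,[ (r['confidence'],r['centre'],atz(d,r['centre'],z)) for r in eyes.mark_of(l,'wrist')[:3]])
save(d,'w8.png')
```

```text
16.275 [ 0.5186 -0.0152  0.2258] [179.9748   0.046   -4.2323]
jaw_handle [(0.77, [254.7, 147.4], array([ 0.5448, -0.0166,  0.083 ]))]
jaw_pointer [(0.97, [175.5, 25.0], array([0.6625, 0.0552, 0.017 ]))]
mark [(0.57, [224.0, 33.3], array([0.6516, 0.0071, 0.015 ])), (0.34, [117.0, 200.9], array([0.4774, 0.1573, 0.015 ]))]
```

View pics/w8.png

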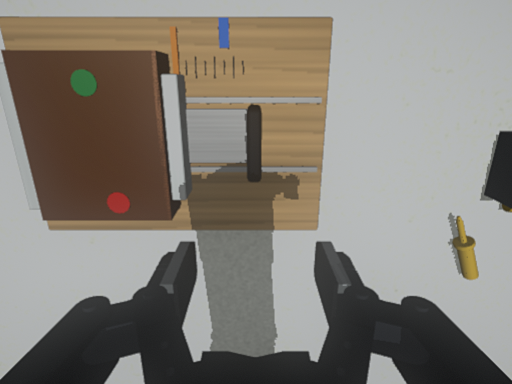

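Handle top centre at (254,145), pointer at (175,27), mark at (224,33); pull needed about 49 mm.

Call:
carry_out(moves=[0.026, 0, 0.03, 0, 0.026, 0, 0.08, 0, 0.026, 0, 0.13, 0, 0.026, 0, 0.16, 0, 0.026, 0, 0.178, 0])

```text
time: 17.05
tool_pos: [0.5439, -0.016, 0.0465]
ee_rot: [180.0, 0.1, -4.1]
contact_force: [0.3, 0.9, -0.0]
grip_width: 0.06
finger_force: 0.0
```

Call:
carry_out(moves=[0, 0, 0, 0, 0, 0, 0, 0, 0, 0, 0, 0, 0, 0, 0, 0, 0, 0, 0, 0], jaw=0, squeeze=60)

```text
time: 17.68
tool_pos: [0.5453, -0.0162, 0.0493]
ee_rot: [180.0, -0.1, -4.1]
contact_force: [-1.4, -1.2, 8.5]
grip_width: 0.0133
finger_force: 59.4
```

Call:
carry_out(moves=[0, 0.01, 0, 0, 0, 0.02, 0, 0, 0, 0.03, 0, 0, 0, 0.04, 0, 0, 0, 0.045, 0, 0])

```text
time: 18.3
tool_pos: [0.5422, -0.0577, 0.0493]
ee_rot: [-179.8, -0.1, -4.0]
contact_force: [-0.7, 12.8, 8.5]
grip_width: 0.0132
finger_force: 59.7
```

Call:
carry_out(moves=[0, 0, 0, 0, 0, 0, 0, 0])

```text
time: 18.55
tool_pos: [0.5422, -0.0573, 0.0493]
ee_rot: [-179.8, -0.1, -4.0]
contact_force: [-1.0, 11.9, 8.8]
grip_width: 0.0132
finger_force: 59.7
```

```bash
cat > pm.py <<'E'
from h import *
np.set_printoptions(precision=4,suppress=True)
s=robot.read_state();print(s['time'],s['tool_pos'],s['contact_force'],s['finger_force'])
u=np.array([-.072,-.9974,0])
for c in('wrist','top','scene'):
    d=view(c)
    p=eyes.mark_of('jaw_pointer',c)[:1];m=eyes.mark_of('mark',c)[:1]
    if p and m:
        P=atz(d,p[0]['centre'],.017);M=atz(d,m[0]['centre'],.015);print(c,'net',p[0]['centre'],m[0]['centre'],'left',u@(M-P))
    h=cv2.cvtColor(d['img'],cv2.COLOR_RGB2HSV)
    q=proj(d,(.6511,.0075,.015))
    B=cv2.inRange(h,(105,110,60),(130,255,255));O=cv2.inRange(h,(8,170,100),(16,255,255))
    W=np.zeros_like(B);r=60 if c=='wrist' else 14
    cv2.circle(W,tuple(int(v) for v in q),r,255,-1)
    res=[]
    for X,z in((O,.017),(B,.015)):
        k,l,st,ce=cv2.connectedComponentsWithStats(X&W)
        if k>1:
            i=1+st[1:,4].argmax();res.append(atz(d,ce[i],z));print(c,st[i],ce[i],res[-1])
    if len(res)==2: print(c,'col left',u@(res[1]-res[0]))
    v=d['img'];a=tuple(int(t) for t in q)
    w=50 if c=='wrist' else 20
    y0=max(a[1]-w,0);x0=max(a[0]-w,0)
    cr=cv2.resize(v[y0:y0+2*w,x0:x0+2*w],(266,266),interpolation=cv2.INTER_CUBIC)
    out=cr if c=='wrist' else np.hstack([out,cr])
cv2.imwrite('pics/pm.png',out[:,:,::-1])
E
python3 pm.py
```

```text
18.55 [ 0.5422 -0.0573  0.0493] [-1.0326 11.9232  8.8482] 59.69377040863037
wrist [ 86  28  22  73 740] [96.4216 64.0149] [0.6411 0.0202 0.017 ]
wrist [ 103    9   26   60 1124] [115.7785  37.6806] [0.6531 0.0082 0.015 ]
wrist col left 0.011191831389886019
top net [247.8, 177.0] [253.3, 178.5] left 0.016342085184910968
top [250 173   3   9  22] [250.7727 176.5455] [0.651  0.0068 0.015 ]
scene net [252.2, 220.4] [255.4, 223.6] left -0.006324402717350366
scene [250 220   3   6   9] [251.3333 222.2222] [0.6524 0.0088 0.015 ]
```

View pics/pm.png

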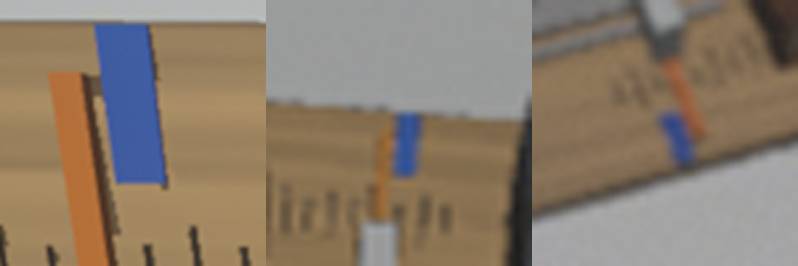

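Pointer is left of the mark by about 11 mm (crop 75 vs 133 at 5.3 px/mm); pull further.

Call:
carry_out(moves=[0, 0.005, 0, 0, 0, 0.01, 0, 0, 0, 0.011, 0, 0, 0, 0.011, 0, 0, 0, 0.011, 0, 0])

```text
time: 19.62
tool_pos: [0.5414, -0.0677, 0.0493]
ee_rot: [-179.8, -0.1, -3.9]
contact_force: [-1.0, 12.4, 8.0]
grip_width: 0.0131
finger_force: 59.8
```

```bash
sed -i 's/pm.png/pm2.png/' pm.py; python3 pm.py
```

```text
19.625 [ 0.5414 -0.0677  0.0493] [-0.9558 12.4059  7.997 ] 59.79714810848236
wrist net [98.5, 27.4] [96.3, 39.0] left -0.002936233835336592
wrist [ 86  28  22  74 789] [96.7541 64.251 ] [0.6402 0.0097 0.017 ]
wrist [ 82   9  28  59 455] [95.4176 24.1648] [0.6593 0.0069 0.015 ]
wrist col left 0.001479615272802477
top net [250.5, 175.9] [254.6, 176.4] left 0.012086203046487033
top [251 176   1   3   3] [251. 177.] [0.6492 0.0062 0.017 ]
top [250 173   3   3   7] [250.8571 173.7143] [0.6594 0.0065 0.015 ]
top col left -0.0010544109790524324
scene [252 224   2   2   3] [252.3333 224.6667] [0.6619 0.0082 0.015 ]
```

View pics/pm2.png

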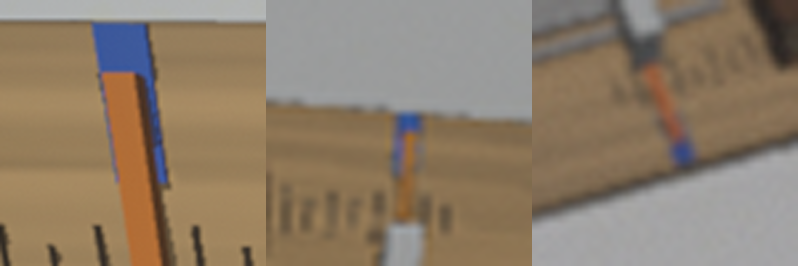

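Call:
carry_out(moves=[0, 0.0005, 0, 0, 0, 0.0005, 0, 0, 0, 0.0005, 0, 0, 0, 0.0005, 0, 0])

```text
time: 20.58
tool_pos: [0.5414, -0.0681, 0.0493]
ee_rot: [-179.8, -0.1, -3.9]
contact_force: [-0.7, 13.4, 8.5]
grip_width: 0.0131
finger_force: 59.7
```

```bash
python3 -c "
from h import *
s=robot.read_state();print(s['time'],s['tool_pos'],s['finger_force'],s['grip_width'])
print(job.finish_job())"
```

```text
20.575 [ 0.54140643 -0.06807664  0.0492863 ] 59.736780524253845 0.013107503837183477
the job is handed in; nothing more can be done
None
```

I handed the job in at 20.6 s: the pen touched the red dot and then the green dot, it stands upright in its stand, and the gripper is holding the jaw with the pointer within about 1.5 mm of the centre of the blue mark; no verdict was returned.

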